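# Match two centrifuge loads on the trip balance

## Task

Two loads for opposite buckets of the centrifuge are being matched on the two-tray balance. Stand the blue-capped bottle that is still waiting on the bench on the tray that rides high, then move small green-capped water bottles across from whichever tray is then the heavier until the two trays rest level, with the blue and all four green bottles standing upright on the trays. Set bottles down rather than dropping them, and leave the white sample bottles and everything else on the bench where they are.

Things in the scene. Friction and masses are not known exactly. Their poses are not given: they have to be found in the camera images.
- balance: Grey two-pan trip balance on the bench, fixed. Base 130 x 360 x 44 mm, beam along its y, a white dial 52 mm wide reaching 178 mm high with a red pointer in the gap between the trays. Origin under its centre; its x points roughly away from the robot, its y (turned up to 0.15 rad) to the left tray.
- beam (a joint): Tilt of the balance beam in rad: 0 is level, positive when the left tray rides high (right side heavier), negative when the right tray rides high. It is sprung and damped (settles in about 1.5 s), and stops at +-0.07. Below the stop, moving one green bottle across changes it by about 0.05. The trays stay flat at any tilt, and it does not matter where on a tray a thing stands.
- tray_left (a point): Centre of the upper face of the floor of the left tray, on the balance's +y side (steel tray, 230 mm along the balance's x, 190 mm along its y, with a lip 7 mm high and 3 mm thick; axes parallel to the balance's). It lies 100 mm above the bench and 135 mm from the balance's centre when level, and rises or sinks up to 10 mm with the beam.
- tray_right (a point): The same point of the right tray, on the balance's -y side.
- blue_bottle: White-translucent plastic bottle with a blue screw cap, 50 mm body diameter, 100 mm tall over the cap; the cap is 40 mm across and fills the top 24 mm. Origin at the centre of its underside, z up its axis. About 144 g. At the start it stands on the bench, to the left or the right of the balance.
- green_1: White-translucent plastic bottle with a green screw cap, 38 mm body diameter, 85 mm tall over the cap; the cap is 35 mm across and fills the top 24 mm. Origin at the centre of its underside, z up its axis. One of four alike small water-filled balance bottles (about 36 g each). Two stand on each tray at the start, in a row along x near the tray's outer edge.
- green_2: White-translucent plastic bottle with a green screw cap, 38 mm body diameter, 85 mm tall over the cap; the cap is 35 mm across and fills the top 24 mm. Origin at the centre of its underside, z up its axis. One of four alike small water-filled balance bottles (about 36 g each). Two stand on each tray at the start, in a row along x near the tray's outer edge.
- green_3: White-translucent plastic bottle with a green screw cap, 38 mm body diameter, 85 mm tall over the cap; the cap is 35 mm across and fills the top 24 mm. Origin at the centre of its underside, z up its axis. One of four alike small water-filled balance bottles (about 36 g each). Two stand on each tray at the start, in a row along x near the tray's outer edge.
- green_4: White-translucent plastic bottle with a green screw cap, 38 mm body diameter, 85 mm tall over the cap; the cap is 35 mm across and fills the top 24 mm. Origin at the centre of its underside, z up its axis. One of four alike small water-filled balance bottles (about 36 g each). Two stand on each tray at the start, in a row along x near the tray's outer edge.
- sample_1: Opaque white 250 ml bottle with a white cap and a yellow band, 62 mm diameter, 125 mm tall, origin at the centre of its underside. One of three alike outside; their fillings differ in mass and are not known (90 to 380 g). At the start one stands on the inner half of each tray and one on the stirrer: all three stay where they are.
- sample_2: Opaque white 250 ml bottle with a white cap and a yellow band, 62 mm diameter, 125 mm tall, origin at the centre of its underside. One of three alike outside; their fillings differ in mass and are not known (90 to 380 g). At the start one stands on the inner half of each tray and one on the stirrer: all three stay where they are.
- sample_3: Opaque white 250 ml bottle with a white cap and a yellow band, 62 mm diameter, 125 mm tall, origin at the centre of its underside. One of three alike outside; their fillings differ in mass and are not known (90 to 380 g). At the start one stands on the inner half of each tray and one on the stirrer: all three stay where they are.
- red_jar: Bystander: amber jar with a red lid, 66 mm diameter, 80 mm tall, on the bench at the other side of the balance from the blue-capped bottle. Origin under its centre.
- orange_rack: Bystander: orange tube rack, 75 x 216 x 34 mm, beyond the balance. Origin under its centre.
- green_rack: Bystander: green tube rack, 96 x 114 x 34 mm, beyond the balance. Origin under its centre.
- white_jar: Bystander: white wide-mouth jar, 94 mm diameter, 122 mm tall. Origin under its centre.
- beaker: Bystander: glass beaker, 66 mm diameter, 85 mm tall. Origin under its centre.
- stirrer: White magnetic stirrer, fixed, 130 x 130 mm, 100 mm high, carrying the third sample bottle. Origin under its centre.

How it is judged:
By the outcome, as a careful person would: the job done as asked, in the order asked, and still so for the second after the job is handed in, with the robot touching nothing.
It also fails if it takes over 72 s, if anything falls off the work surface, if the arm or the gripper's body presses on something with over 40 N, if the wrist force passes 120 N, or if a joint passes its speed limit or range.

## Robot

A 7-joint arm with a two-finger parallel gripper is mounted at the origin on the work surface. World frame = base frame: x ahead of the robot, y to its left, z up, the work surface at z = 0. Lengths are in m, angles in rad, forces in N, time in s.
With the tool pointing down it reaches from about 0.425 to 1.025 m from the base axis. Payload 9.4 kg.
Tool frame: the origin (TCP) lies on the centre line of the jaws, within the pads' length; the fingertips stand ahead of it and the grasp point (between the pads) lies 8 mm behind it (r.tcp_to_tips is the z of the fingertips in the tool frame, in m); z points along the fingers, y is the line along which they close (so a half turn about z gives the same grasp; the last joint's range is limited). The gripper opens to 93 mm and grips with 3 to 60 N. Pads are 15 mm wide; open, the fingers measure 128 mm over their backs; the gripper's body (75 mm by 188 mm) begins 65 mm behind the grasp point.
Start: joints at [-1.191, 0.599, -0.003, 1.599, 0.002, 0.943, -0.08], TCP at [0.32, 0.651, 0.23] pointing down, gripper open.
Joint ranges: [-2.57, 2.57], [-0.35, 1.97], [-1.29, 1.29], [0.11, 2.56], [-1.05, 4.19], [0.11, 1.86], [-2.63, 2.63]. Speed limits (rad/s): [2.22, 2.22, 3.01, 3.01, 3.14, 3.14, 3.14].

## Interface

Orientations are given as [roll, pitch, yaw] about the fixed x, y, z axes, in that order (R = Rz(yaw) Ry(pitch) Rx(roll)).
In Python, from plant import r gives the robot as it stands.
- The arm moves only by the tool jog_arm, never from a script. Its argument "motion" is a list of rows, each a list of 3 entries, a list of its own where there are three numbers: the shift along the tool's x, y, z in mm, then the turn, a rotation vector about the tool's x, y, z in rad, then the closure, from 0 (fully open) to 1 (shut). In form: [[[dx, dy, dz], [ax, ay, az], claw], ...]. A call has 1 to 10 rows; each row shifts and turns the commanded pose from where the row before left it, along the tool's axes as they then stand; what a row does not reach is not made up. A row lasts 1/12 s, in which the tool goes at most 41.7 mm and 7.16 degrees, less where a joint would pass 70% of its speed; a pose out of reach is approached as far as the arm can. A call with a gripper value outside its range is refused whole. The fingers move at their own pace and stop on an object; the grip force is fixed at half the most. Time passes only in rows, so rows that do not move let the fingers close. It gives the time, the measured TCP pose, the force, the opening and the grip force at its end, in the units of the state.
- r.state(): the state, without advancing time (a new reading comes with each control period).
- r.read_camera(name): name is "scene" or "top"; returns a dict with "img" (480x640x3 uint8, blue, green, red), "camera_matrix" (3x3 intrinsics, pixels), "cam_to_world" (4x4, takes a point from camera to world coordinates). Camera axes: x right, y down, z forward; pixel columns grow to the right and rows downward; lengths in m; the calibration is good to about 2 mm. A picture is of the moment at which its call begins. There is no depth.
- r.finish_job(): hands the job in; it is judged then, once.
Trained networks look in the newest picture that a camera, given by its name, has taken for a name from the list of things; names that differ only in an ending like _2 or _b are one class to them, and where a whole thing is asked for, a point or a joint stands for the part that bears it (a point fixed in the world has none). Each returns a list of dicts, best first, with "score" (0 to 1); they miss things now and then, are a little off and sometimes report something else, mostly with a low value. They report only what shows in the picture. A call takes as long as a camera call.
- r.recognise(camera, thing): "box" ([left, top, right, bottom] in pixels, round what is visible of it).
- r.pinpoint(camera, thing): "pixel" ([row, column] in pixels: a listed point, or the origin of a listed thing).
The state is a dict: "t": time; "joint_pos": joint angles; "qd": joint speeds; "effort": joint torques, N m; "ee_pos": TCP position; "tool_rot": TCP orientation; "force": force on the tool from outside, world axes, zero at the start; "ft_torque": the same for the moment, N m; "finger_gap": finger opening in m; "finger_force": force on a finger pad.
Only numpy, scipy, OpenCV 4.12 (cv2) and the standard library are available. Lean on these libraries where they do the work, as an engineer would, in place of code of your own. Each camera call takes 0.05 s, during which the arm holds its last target. There are 200 camera calls.

## Working session

There is one attempt and no reset: what is moved stays moved. The work goes in short steps, Python scripts to look and compute and a tool call to move; the robot and the scene stay as the last step left them, time stands still between calls to the robot, and variables do not carry over. Pictures are saved under pics/ and viewed, at most 10 in all, crops included, and the job is handed in when it is done.

Besides the shell and the picture viewer there is one more tool, called after "Emit:" as name(argument=value, ...) on one line, values as JSON. jog_arm: Moves the arm, as the interface text tells. Its arguments: {"type":"object","properties":{"motion":{"type":"array"}},"required":["motion"]}

```bash
mkdir -p pics; ls
cat > h.py <<'E'
import numpy as np,cv2
from plant import r
def ray(c,px,z):
    K=c["camera_matrix"];T=np.array(c["cam_to_world"]);d=T[:3,:3]@np.linalg.inv(K)@[px[1],px[0],1];o=T[:3,3]
    return o+d*(z-o[2])/d[2]
def proj(c,p):
    T=np.linalg.inv(c["cam_to_world"]);q=c["camera_matrix"]@(T[:3,:3]@p+T[:3,3]);return q[:2]/q[2]
E
python3 - <<'E'
from h import *
s=r.state();print(s["t"],s["ee_pos"],s["tool_rot"],r.tcp_to_tips)
for n in("top","scene"):
    c=r.read_camera(n);cv2.imwrite(f"pics/{n}0.png",c["img"]);print(n,np.round(c["cam_to_world"],3).tolist(),c["camera_matrix"][0,0])
    for th,z in(("balance",0),("tray_left",.1),("tray_right",.1),("blue_bottle",0),("green_1",.1),("sample_1",.1),("red_jar",0)):
        for d in r.pinpoint(n,th)[:5]:print(th,round(d["score"],2),np.round(d["pixel"]),np.round(ray(c,d["pixel"],z),3))
E
```

```text
pics
0.0 [0.31960379 0.65021071 0.22876668] [-3.14001913e+00  1.63894100e-04  2.68483733e+00] 0.011
top [[-0.028, -0.997, 0.066, 0.525], [-0.999, 0.029, 0.015, -0.083], [-0.017, -0.066, -0.998, 1.394], [0.0, 0.0, 0.0, 1.0]] 476.55856503221764
balance 0.65 [274. 290.] [0.529 0.02  0.   ]
tray_left 0.76 [269. 240.] [0.546 0.149 0.1  ]
tray_left 0.62 [264. 358.] [ 0.55  -0.174  0.1  ]
tray_left 0.19 [224. 435.] [ 0.653 -0.384  0.1  ]
tray_right 0.96 [274. 340.] [ 0.525 -0.122  0.1  ]
blue_bottle 0.85 [290. 169.] [0.49  0.375 0.   ]
blue_bottle 0.55 [191. 259.] [0.776 0.105 0.   ]
green_1 0.75 [266. 359.] [ 0.544 -0.176  0.1  ]
green_1 0.7 [247. 359.] [ 0.595 -0.176  0.1  ]
green_1 0.55 [297. 219.] [0.472 0.207 0.1  ]
green_1 0.48 [279. 215.] [0.521 0.218 0.1  ]
sample_1 0.86 [253. 264.] [0.587 0.082 0.1  ]
sample_1 0.81 [224. 157.] [0.674 0.375 0.1  ]
sample_1 0.79 [289. 317.] [ 0.486 -0.059  0.1  ]
red_jar 0.96 [272. 438.] [ 0.523 -0.409  0.   ]
scene [[-0.854, 0.448, -0.264, 0.912], [0.52, 0.732, -0.441, 0.408], [-0.004, -0.514, -0.858, 1.054], [0.0, 0.0, 0.0, 1.0]] 511.2873682599459
tray_left 0.9 [308. 413.] [0.546 0.147 0.1  ]
tray_right 0.83 [204. 351.] [ 0.513 -0.133  0.1  ]
blue_bottle 0.69 [402. 500.] [0.481 0.376 0.   ]
green_1 0.98 [327. 442.] [0.522 0.21  0.1  ]
green_1 0.82 [187. 326.] [ 0.538 -0.202  0.1  ]
green_1 0.8 [312. 467.] [0.459 0.21  0.1  ]
green_1 0.68 [203. 308.] [ 0.596 -0.187  0.1  ]
sample_1 0.88 [299. 378.] [0.596 0.093 0.1  ]
sample_1 0.84 [218. 382.] [ 0.477 -0.064  0.1  ]
sample_1 0.77 [448. 433.] [0.675 0.379 0.1  ]
sample_1 0.49 [363. 304.] [0.791 0.13  0.1  ]
sample_1 0.44 [156. 292.] [ 0.561 -0.325  0.1  ]
red_jar 0.37 [217. 382.] [ 0.429 -0.117  0.   ]
```

View pics/top0.png

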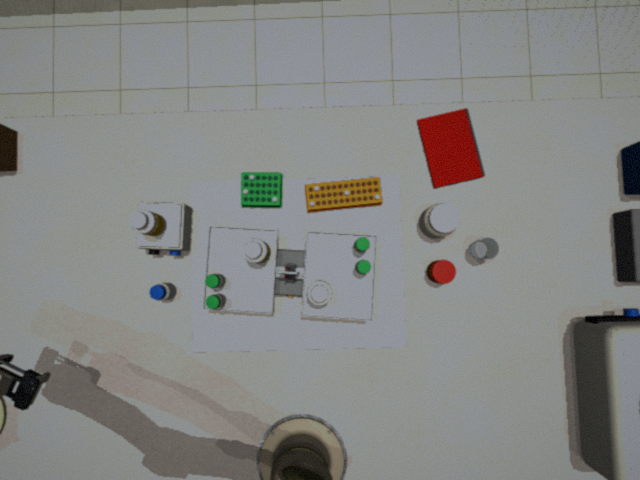

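View pics/scene0.png

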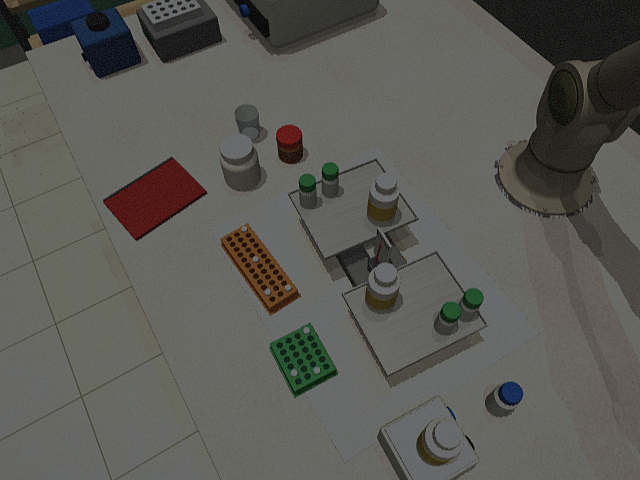

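The top view shows the left tray at columns 207-275 and the right tray at 303-376. The blue cap is at (159,292), and the green caps are at (214,281), (215,302), (362,244) and (363,267). In the scene view, the blue cap is at (511,393) and the dial is at about (383,245). Next I'll fit the caps in both views to get positions and tray heights, and look at the trays close up.

```bash
cat >> h.py <<'E'
from scipy.optimize import least_squares
def capmodel(c,p,R,h=.024):
    a=np.linspace(0,2*np.pi,40);P=[[p[0]+R*np.cos(t),p[1]+R*np.sin(t),p[2]-k*h] for t in a for k in(0,1)]
    H=cv2.convexHull(np.float32([proj(c,np.array(q)) for q in P]));m=cv2.moments(H);return np.array([m["m10"],m["m01"]])/m["m00"]
def blobs(img,hue,lo=25):
    h=cv2.cvtColor(img,cv2.COLOR_BGR2HSV);m=((abs(h[...,0].astype(int)-hue)<14)&(h[...,1]>110)&(h[...,2]>35)).astype(np.uint8)
    n,_,st,ce=cv2.connectedComponentsWithStats(m);return [(ce[i],st[i,4]) for i in range(1,n) if lo<st[i,4]<900]
def caps(cs=None):
    cs=cs or [r.read_camera("top"),r.read_camera("scene")];out=[]
    for hue,R in((66,.0175),(110,.02)):
        B=[blobs(c["img"],hue) for c in cs]
        for a,_ in B[0]:
            best=None
            for b,_ in B[1]:
                f=lambda p:np.r_[capmodel(cs[0],p,R)-a,capmodel(cs[1],p,R)-b]
                s=least_squares(f,ray(cs[0],a[::-1],.18))
                if best is None or s.cost<best[0]:best=(s.cost,s.x,b)
            if best and best[0]<8 and .03<best[1][2]<.4 and abs(best[1][1])<.5 and .3<best[1][0]<.72:out.append(("g" if hue==66 else "b",np.round(best[1],4),round(best[0],2),np.round(a),np.round(best[2])))
    return cs,out
E
python3 - <<'E'
from h import *
cs,o=caps()
for x in o:print(*x)
t=cs[0]["img"][215:335,190:390];s=cs[1]["img"][220:300,340:430]
cv2.imwrite("pics/c1.png",cv2.resize(t,(800,480),interpolation=cv2.INTER_CUBIC))
cv2.imwrite("pics/c2.png",cv2.convertScaleAbs(cv2.resize(s,(675,600),interpolation=cv2.INTER_CUBIC),alpha=1.8))
E
```

```text
g [ 0.5991 -0.1783  0.2066] 0.44 [362. 244.] [307. 180.]
g [ 0.5417 -0.1796  0.2025] 0.25 [363. 267.] [330. 170.]
g [0.516  0.2072 0.1816] 0.0 [212. 281.] [451. 311.]
g [0.4624 0.2072 0.1813] 0.01 [213. 302.] [473. 297.]
b [0.5965 0.3445 0.0653] 1.38 [174. 252.] [452. 413.]
b [0.4891 0.3775 0.1042] 0.0 [157. 292.] [512. 393.]
```

View pics/c1.png

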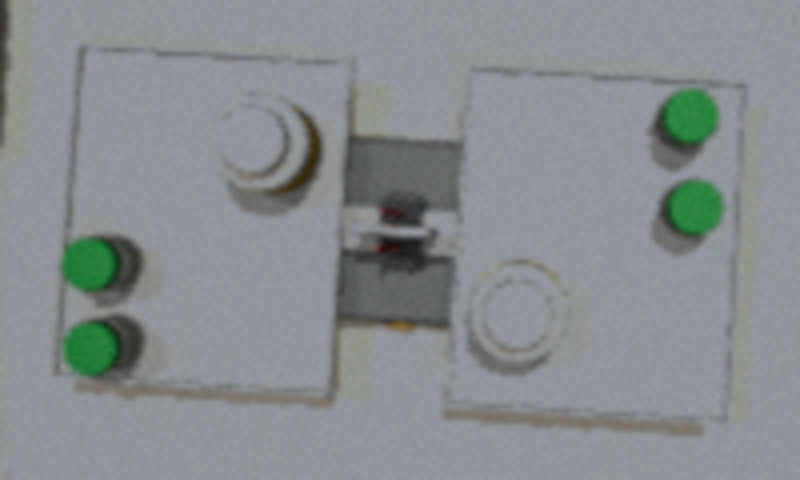

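View pics/c2.png

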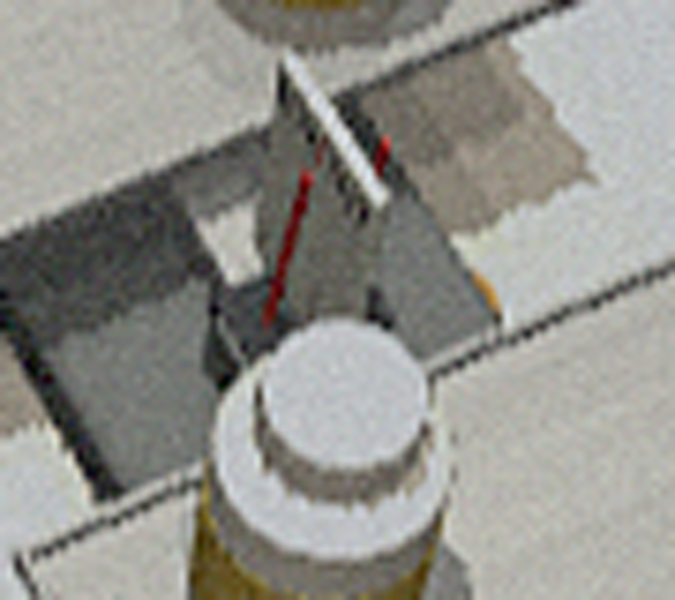

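The crops show that the right tray rides high: its caps are at z≈0.205 against 0.181 on the left, and the pointer is deflected. The inner-far corner of the right tray is free. I'll turn the tool to yaw π, so its axes are (-X, +Y, -Z), and start moving.

Emit:
jog_arm(motion=[[[0,0,0],[0,0,-0.115],0],[[0,0,0],[0,0,-0.115],0],[[0,0,0],[0,0,-0.115],0],[[0,0,0],[0,0,-0.112],0]])

```text
t: 1.23
ee_pos: [0.3198, 0.6507, 0.2297]
tool_rot: [3.142, 0.0, -3.136]
force: [-0.4, 0.6, -0.4]
finger_gap: 0.0931
finger_force: 0.0
```

Emit:
jog_arm(motion=[[[-17,-27,0],[0,0,0],0],[[-17,-27,0],[0,0,0],0],[[-17,-27,0],[0,0,0],0],[[-17,-27,0],[0,0,0],0],[[-17,-27,0],[0,0,0],0],[[-17,-27,0],[0,0,0],0],[[-17,-27,0],[0,0,0],0],[[-17,-27,0],[0,0,0],0],[[-17,-27,0],[0,0,0],0],[[-17,-30,0],[0,0,0],0]])

```text
t: 2.07
ee_pos: [0.4905, 0.3769, 0.2298]
tool_rot: [3.141, 0.0, -3.141]
force: [-0.0, 0.4, 0.0]
finger_gap: 0.0927
finger_force: 0.0
```

Run:
```python
from h import *
s=r.state();print(s["t"],s["ee_pos"],s["tool_rot"],s["force"])
c=r.read_camera("top")
for n,z,P in(("L",.097,[(80,47),(353,62),(332,400),(57,375)]),("R",.117,[(470,68),(745,86),(725,418),(447,403)])):
    Q=np.array([ray(c,(215+v/4,190+u/4),z)[:2] for u,v in P]);d=(Q[0]+Q[1]-Q[2]-Q[3])/2;print(n,Q.mean(0).round(4),Q.round(3).tolist(),np.arctan2(d[1],d[0]),np.linalg.norm(d),np.linalg.norm(Q[0]-Q[1]))
for d in r.pinpoint("top","sample_1")[:3]:print(d,ray(c,d["pixel"],.1))
```

```text
2.0667 [0.49050183 0.37688941 0.22983371] [ 3.14093373e+00  4.22381704e-04 -3.14086242e+00] [-0.04485355  0.36368002  0.03078466]
L [0.5422 0.1451] [[0.663, 0.229], [0.647, 0.042], [0.418, 0.061], [0.44, 0.248]] -0.08391865201027057 0.22671994477456506 0.18785595518904183
R [ 0.5194 -0.12  ] [[0.639, -0.039], [0.621, -0.223], [0.401, -0.201], [0.416, -0.017]] -0.09556847445039225 0.22262136763686802 0.18487767995454282
{'pixel': [227.0, 155.0], 'score': 0.75} [0.66657866 0.37982347 0.1       ]
{'pixel': [289.7, 318.3], 'score': 0.75} [ 0.48313955 -0.06298731  0.1       ]
{'pixel': [251.5, 262.8], 'score': 0.69} [0.59080281 0.08514023 0.1       ]
```

Emit:
jog_arm(motion=[[[0,0,30],[0,0,0],0],[[0,0,30],[0,0,0],0],[[0,0,30],[0,0,0],0],[[0,0,25],[0,0,0],0],[[0,0,20],[0,0,0],0],[[1,0,15],[0,0,0],0]])

```text
t: 2.67
ee_pos: [0.4882, 0.3779, 0.0777]
tool_rot: [-3.141, -0.001, -3.141]
force: [-0.9, 0.0, 0.3]
finger_gap: 0.0931
finger_force: 0.0
```

Emit:
jog_arm(motion=[[[0,0,0],[0,0,0],0.4],[[0,0,0],[0,0,0],0.7],[[0,0,0],[0,0,0],0.7],[[0,0,0],[0,0,0],0.7],[[0,0,0],[0,0,0],0.7],[[0,0,0],[0,0,0],0.7]])

```text
t: 3.17
ee_pos: [0.4893, 0.378, 0.0806]
tool_rot: [3.141, 0.001, -3.141]
force: [-0.0, -0.5, -0.2]
finger_gap: 0.0575
finger_force: 0.0
```

Emit:
jog_arm(motion=[[[0,0,0],[0,0,0],0.7],[[0,0,0],[0,0,0],0.7],[[0,0,0],[0,0,0],0.7],[[0,0,0],[0,0,0],0.7],[[0,0,0],[0,0,0],0.7],[[0,0,0],[0,0,0],0.7]])

```text
t: 3.67
ee_pos: [0.489, 0.3777, 0.0799]
tool_rot: [3.141, 0.0, -3.142]
force: [-0.2, -1.1, 4.6]
finger_gap: 0.0396
finger_force: 30.0
```

Emit:
jog_arm(motion=[[[0,0,-10],[0,0,0],0.7],[[0,0,-25],[0,0,0],0.7],[[0,0,-30],[0,0,0],0.7],[[0,0,-30],[0,0,0],0.7],[[0,0,-30],[0,0,0],0.7],[[0,0,-30],[0,0,0],0.7],[[0,0,-30],[0,0,0],0.7],[[0,0,-30],[0,0,0],0.7],[[0,0,-30],[0,0,0],0.7],[[0,0,-20],[0,0,0],0.7]])

```text
t: 4.5
ee_pos: [0.4888, 0.3778, 0.3482]
tool_rot: [3.14, 0.002, -3.141]
force: [-0.3, 0.4, -2.0]
finger_gap: 0.0396
finger_force: 30.0
```

Emit:
jog_arm(motion=[[[-3,-14,0],[0,0,0],0.7],[[-6,-25,0],[0,0,0],0.7],[[-6,-28,0],[0,0,0],0.7],[[-6,-28,0],[0,0,0],0.7],[[-6,-28,0],[0,0,0],0.7],[[-6,-28,0],[0,0,0],0.7],[[-6,-28,0],[0,0,0],0.7],[[-6,-28,0],[0,0,0],0.7],[[-6,-28,0],[0,0,0],0.7],[[-6,-28,0],[0,0,0],0.7]])

```text
t: 5.33
ee_pos: [0.5451, 0.1124, 0.344]
tool_rot: [-3.141, -0.001, 3.142]
force: [-0.1, 0.3, -1.4]
finger_gap: 0.0396
finger_force: 30.0
```

Emit:
jog_arm(motion=[[[-6,-28,0],[0,0,0],0.7],[[-6,-28,0],[0,0,0],0.7],[[-6,-28,0],[0,0,0],0.7],[[-6,-28,0],[0,0,0],0.7],[[-6,-28,0],[0,0,0],0.7],[[-6,-28,0],[0,0,0],0.7],[[-6,-20,0],[0,0,0],0.7],[[0,-7,0],[0,0,0],0.7],[[0,0,0],[0,0,0],0.7]])

```text
t: 6.08
ee_pos: [0.587, -0.0829, 0.3438]
tool_rot: [-3.141, -0.002, 3.138]
force: [-0.0, 0.4, -1.2]
finger_gap: 0.0396
finger_force: 30.0
```

Emit:
jog_arm(motion=[[[0,0,15],[0,0,0],0.7],[[0,0,25],[0,0,0],0.7],[[0,0,25],[0,0,0],0.7],[[0,0,25],[0,0,0],0.7],[[0,0,20],[0,0,0],0.7],[[0,0,15],[0,0,0],0.7],[[0,0,10],[0,0,0],0.7],[[0,0,6],[0,0,0],0.7],[[0,0,3],[0,0,0],0.7],[[0,0,0],[0,0,0],0.7]])

```text
t: 6.92
ee_pos: [0.5879, -0.0798, 0.2006]
tool_rot: [3.141, -0.0, -3.141]
force: [0.6, 0.7, -1.3]
finger_gap: 0.0392
finger_force: 30.0
```

Emit:
jog_arm(motion=[[[0,0,2],[0,0,0],0.7],[[0,0,2],[0,0,0],0.7],[[0,0,2],[0,0,0],0.7],[[0,0,2],[0,0,0],0.7],[[0,0,0],[0,0,0],0.7],[[0,0,0],[0,0,0],0.7]])

```text
t: 7.42
ee_pos: [0.5879, -0.0803, 0.1926]
tool_rot: [-3.142, -0.0, -3.141]
force: [0.4, 0.4, -1.3]
finger_gap: 0.0397
finger_force: 30.0
```

Emit:
jog_arm(motion=[[[0,0,1],[0,0,0],0.7],[[0,0,1],[0,0,0],0.7],[[0,0,1],[0,0,0],0.7],[[0,0,0],[0,0,0],0.7],[[0,0,0],[0,0,0],0.7]])

```text
t: 7.83
ee_pos: [0.5879, -0.0803, 0.1896]
tool_rot: [-3.142, -0.0, -3.141]
force: [-0.2, 0.2, -1.5]
finger_gap: 0.0399
finger_force: 30.0
```

Emit:
jog_arm(motion=[[[0,0,1],[0,0,0],0.7],[[0,0,1],[0,0,0],0.7],[[0,0,0],[0,0,0],0.7],[[0,0,0],[0,0,0],0.7],[[0,0,0],[0,0,0],0.7]])

```text
t: 8.25
ee_pos: [0.588, -0.0804, 0.1877]
tool_rot: [-3.141, 0.0, -3.141]
force: [-0.2, -0.1, -0.0]
finger_gap: 0.04
finger_force: 30.0
```

Emit:
jog_arm(motion=[[[0,0,1],[0,0,0],0.7],[[0,0,1],[0,0,0],0.7],[[0,0,0],[0,0,0],0.7],[[0,0,0],[0,0,0],0.7],[[0,0,0],[0,0,0],0.7]])

```text
t: 8.67
ee_pos: [0.588, -0.0804, 0.1856]
tool_rot: [-3.141, 0.0, -3.141]
force: [0.7, -1.0, -0.2]
finger_gap: 0.0396
finger_force: 30.0
```

Emit:
jog_arm(motion=[[[0,0,1],[0,0,0],0.7],[[0,0,1],[0,0,0],0.7],[[0,0,1],[0,0,0],0.7],[[0,0,0],[0,0,0],0.7],[[0,0,0],[0,0,0],0.7],[[0,0,0],[0,0,0],0.7]])

```text
t: 9.17
ee_pos: [0.588, -0.0803, 0.1826]
tool_rot: [-3.142, 0.0, -3.141]
force: [-0.8, -1.3, 1.2]
finger_gap: 0.0394
finger_force: 30.0
```

Emit:
jog_arm(motion=[[[0,0,1],[0,0,0],0.7],[[0,0,1],[0,0,0],0.7],[[0,0,1],[0,0,0],0.7],[[0,0,0],[0,0,0],0.7],[[0,0,0],[0,0,0],0.7],[[0,0,0],[0,0,0],0.7]])

```text
t: 9.67
ee_pos: [0.5879, -0.0803, 0.1796]
tool_rot: [-3.142, -0.0, -3.141]
force: [0.4, -1.4, 0.7]
finger_gap: 0.0395
finger_force: 30.0
```

Emit:
jog_arm(motion=[[[0,0,0],[0,0,0],0.5],[[0,0,0],[0,0,0],0.45],[[0,0,0],[0,0,0],0.35],[[0,0,0],[0,0,0],0.3],[[0,0,0],[0,0,0],0.3],[[0,0,-10],[0,0,0],0.3],[[0,0,-20],[0,0,0],0.3],[[0,0,-30],[0,0,0],0.3],[[0,0,-40],[0,0,0],0.3],[[0,0,-40],[0,0,0],0.3]])

```text
t: 10.5
ee_pos: [0.5872, -0.0803, 0.3215]
tool_rot: [3.142, -0.001, -3.141]
force: [1.0, -0.0, 0.5]
finger_gap: 0.0651
finger_force: 0.0
```

Emit:
jog_arm(motion=[[[40,0,0],[0,0,0],0.3],[[40,0,0],[0,0,0],0.3],[[10,0,0],[0,0,0],0.3],[[0,0,0],[0,0,0],0.3],[[0,0,0],[0,0,0],0.3],[[0,0,0],[0,0,0],0.3],[[0,0,0],[0,0,0],0.3],[[0,0,0],[0,0,0],0.3],[[0,0,0],[0,0,0],0.3],[[0,0,0],[0,0,0],0.3]])

```text
t: 11.33
ee_pos: [0.4983, -0.0802, 0.3193]
tool_rot: [3.142, -0.001, -3.141]
force: [-0.1, 0.3, -0.5]
finger_gap: 0.0652
finger_force: 0.0
```

Run:
```python
from h import *
print(r.state()["ee_pos"],r.state()["t"])
cs,o=caps()
for x in o:print(*x)
for c,n in zip(cs,"ts"):cv2.imwrite(f"pics/{n}2.png",c["img"])
```

```text
[ 0.49831952 -0.08022269  0.3192736 ] 11.3333
g [ 0.5992 -0.1789  0.198 ] 0.27 [362. 244.] [307. 182.]
g [ 0.5445 -0.1783  0.2016] 0.01 [363. 265.] [329. 171.]
g [0.516  0.2076 0.1836] 0.02 [212. 281.] [451. 310.]
g [0.4621 0.2077 0.1834] 0.01 [212. 302.] [474. 297.]
b [ 0.5885 -0.0802  0.2105] 0.26 [323. 249.] [336. 210.]
b [0.5954 0.3445 0.0627] 1.33 [174. 252.] [452. 413.]
```

Blue stands on the right tray, and the left tray is still heavier by about 0.05 rad. I'll take one green from left to right.

Emit:
jog_arm(motion=[[[4,20,0],[0,0,0],0.3],[[4,32,0],[0,0,0],0.3],[[4,32,0],[0,0,0],0.3],[[4,32,0],[0,0,0],0.3],[[4,32,0],[0,0,0],0.3],[[4,32,0],[0,0,0],0.3],[[4,32,0],[0,0,0],0.3],[[4,32,0],[0,0,0],0.3],[[4,30,0],[0,0,0],0.3],[[0,14,0],[0,0,0],0.3]])

```text
t: 12.27
ee_pos: [0.4608, 0.2118, 0.3197]
tool_rot: [3.14, -0.0, -3.137]
force: [1.0, 0.9, -0.3]
finger_gap: 0.0653
finger_force: 0.0
```

Run:
```python
from h import *
print(r.state()["ee_pos"],r.state()["t"])
cs,o=caps()
for x in o:print(*x)
```

```text
[0.46079996 0.21181834 0.31972263] 12.2667
g [ 0.5992 -0.1793  0.1975] 0.24 [362. 244.] [307. 182.]
g [ 0.5422 -0.1801  0.1985] 0.34 [363. 267.] [329. 171.]
g [0.516  0.2073 0.184 ] 0.0 [212. 281.] [451. 310.]
b [ 0.5889 -0.0803  0.2106] 0.24 [323. 249.] [336. 210.]
b [0.5953 0.3439 0.0629] 1.05 [174. 252.] [451. 412.]
```

Emit:
jog_arm(motion=[[[0,0,20],[0,0,0],0.3],[[0,0,30],[0,0,0],0.3],[[0,0,30],[0,0,0],0.3],[[0,0,30],[0,0,0],0.3],[[0,0,25],[0,0,0],0.3],[[0,0,15],[0,0,0],0.3],[[0,0,11],[0,0,0],0.3],[[0,0,0],[0,0,0],0.3]])

```text
t: 13.03
ee_pos: [0.4612, 0.2058, 0.1566]
tool_rot: [-3.139, -0.003, 3.141]
force: [-0.6, -0.1, 0.6]
finger_gap: 0.0652
finger_force: 0.0
```

Run:
```python
from h import *
print(r.state()["ee_pos"],r.state()["t"])
c=r.read_camera("scene")
cv2.imwrite("pics/s3.png",cv2.resize(c["img"][240:370,380:530],(690,598),interpolation=cv2.INTER_CUBIC))
```

```text
[0.46122794 0.20581442 0.15659157] 13.0333
```

View pics/s3.png

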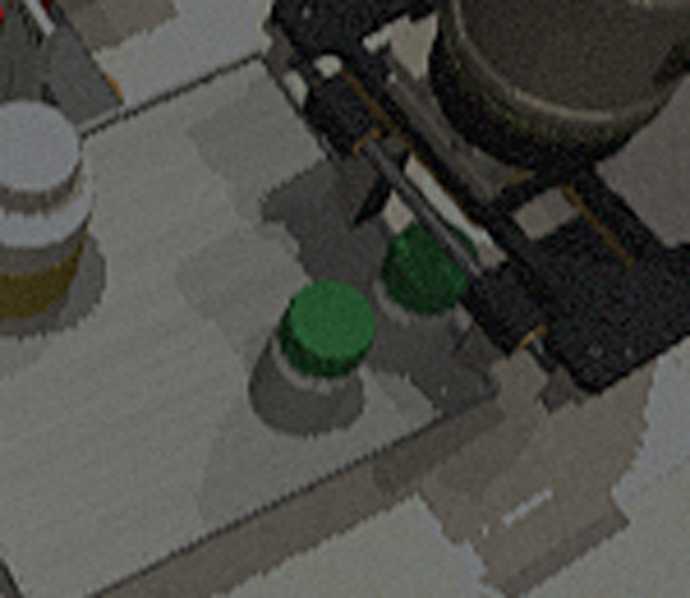

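The crop shows the near green cap, around (425,265), between the open jaws, with the neighbouring bottle clear at (325,330). Closing now.

Emit:
jog_arm(motion=[[[0,0,0],[0,0,0],0.5],[[0,0,0],[0,0,0],0.55],[[0,0,0],[0,0,0],0.6],[[0,0,0],[0,0,0],0.65],[[0,0,0],[0,0,0],0.75],[[0,0,0],[0,0,0],0.75],[[0,0,0],[0,0,0],0.75],[[0,0,0],[0,0,0],0.75],[[0,0,0],[0,0,0],0.75],[[0,0,0],[0,0,0],0.75]])

```text
t: 13.92
ee_pos: [0.462, 0.2077, 0.1586]
tool_rot: [3.142, 0.0, -3.141]
force: [-0.1, 0.1, 0.5]
finger_gap: 0.0347
finger_force: 30.0
```

Emit:
jog_arm(motion=[[[0,0,-6],[0,0,0],0.75],[[0,0,-15],[0,0,0],0.75],[[0,0,-25],[0,0,0],0.75],[[0,0,-30],[0,0,0],0.75],[[0,0,-30],[0,0,0],0.75],[[0,0,-30],[0,0,0],0.75],[[0,0,-25],[0,0,0],0.75],[[0,0,-15],[0,0,0],0.75],[[0,0,0],[0,0,0],0.75]])

```text
t: 14.67
ee_pos: [0.4628, 0.2083, 0.3383]
tool_rot: [3.139, 0.005, -3.141]
force: [0.3, 1.0, -1.0]
finger_gap: 0.0346
finger_force: 30.0
```

Emit:
jog_arm(motion=[[[0,-13,0],[0,0,0],0.75],[[2,-25,0],[0,0,0],0.75],[[2,-30,0],[0,0,0],0.75],[[2,-30,0],[0,0,0],0.75],[[2,-30,0],[0,0,0],0.75],[[2,-30,0],[0,0,0],0.75],[[2,-30,0],[0,0,0],0.75],[[2,-30,0],[0,0,0],0.75],[[2,-30,0],[0,0,0],0.75],[[2,-30,0],[0,0,0],0.75]])

```text
t: 15.5
ee_pos: [0.443, -0.0717, 0.334]
tool_rot: [3.142, -0.001, -3.141]
force: [1.1, -0.2, -1.0]
finger_gap: 0.0347
finger_force: 30.0
```

Emit:
jog_arm(motion=[[[2,-30,0],[0,0,0],0.75],[[2,-30,0],[0,0,0],0.75],[[2,-25,0],[0,0,0],0.75],[[1,-15,0],[0,0,0],0.75],[[0,0,0],[0,0,0],0.75]])

```text
t: 15.92
ee_pos: [0.4358, -0.1734, 0.3339]
tool_rot: [-3.141, -0.001, 3.137]
force: [-0.4, -0.1, -0.0]
finger_gap: 0.0346
finger_force: 30.0
```

Run:
```python
from h import *
print(r.state()["ee_pos"],r.state()["t"])
cs,o=caps()
for x in o:print(*x)
```

```text
[ 0.43581632 -0.17339511  0.33388448] 15.9167
g [ 0.5994 -0.1794  0.1958] 0.32 [362. 244.] [307. 183.]
g [ 0.5416 -0.1797  0.195 ] 0.32 [363. 267.] [329. 172.]
g [0.5163 0.208  0.1867] 0.02 [211. 281.] [452. 310.]
b [ 0.5887 -0.0804  0.208 ] 0.17 [323. 249.] [336. 210.]
b [0.5948 0.3451 0.0587] 1.61 [174. 252.] [452. 413.]
```

Emit:
jog_arm(motion=[[[0,0,15],[0,0,0],0.75],[[0,0,25],[0,0,0],0.75],[[0,0,30],[0,0,0],0.75],[[0,0,30],[0,0,0],0.75],[[0,0,25],[0,0,0],0.75],[[0,0,15],[0,0,0],0.75],[[0,0,10],[0,0,0],0.75],[[0,0,6],[0,0,0],0.75],[[0,0,4],[0,0,0],0.75],[[0,0,0],[0,0,0],0.75]])

```text
t: 16.85
ee_pos: [0.4369, -0.1695, 0.1742]
tool_rot: [3.141, -0.001, -3.14]
force: [-0.4, 0.7, -0.2]
finger_gap: 0.0347
finger_force: 30.0
```

Emit:
jog_arm(motion=[[[0,0,1.5],[0,0,0],0.75],[[0,0,1.5],[0,0,0],0.75],[[0,0,1],[0,0,0],0.75],[[0,0,0],[0,0,0],0.75],[[0,0,0],[0,0,0],0.75]])

```text
t: 17.27
ee_pos: [0.4371, -0.1703, 0.1709]
tool_rot: [-3.141, 0.0, -3.141]
force: [-0.6, -0.4, -1.1]
finger_gap: 0.0345
finger_force: 30.0
```

Emit:
jog_arm(motion=[[[0,0,1],[0,0,0],0.75],[[0,0,1],[0,0,0],0.75],[[0,0,1],[0,0,0],0.75],[[0,0,0],[0,0,0],0.75],[[0,0,0],[0,0,0],0.75]])

```text
t: 17.68
ee_pos: [0.4369, -0.1703, 0.1676]
tool_rot: [3.142, -0.0, -3.141]
force: [0.2, 0.4, -0.2]
finger_gap: 0.0346
finger_force: 30.0
```

Emit:
jog_arm(motion=[[[0,0,1],[0,0,0],0.75],[[0,0,1],[0,0,0],0.75],[[0,0,1],[0,0,0],0.75],[[0,0,0],[0,0,0],0.75],[[0,0,0],[0,0,0],0.75]])

```text
t: 18.1
ee_pos: [0.4369, -0.1703, 0.1645]
tool_rot: [3.142, -0.0, -3.141]
force: [-0.6, 0.5, 0.6]
finger_gap: 0.0345
finger_force: 30.0
```

Run:
```python
from h import *
print(r.state()["ee_pos"],r.state()["t"])
cs,o=caps()
for x in o:print(*x)
cv2.imwrite("pics/s4.png",cv2.resize(cs[1]["img"][130:260,270:420],(690,598),interpolation=cv2.INTER_CUBIC))
```

```text
[ 0.43690428 -0.170282    0.16453092] 18.1
g [ 0.5995 -0.1791  0.1911] 0.22 [362. 244.] [307. 184.]
g [ 0.5417 -0.1804  0.1902] 0.38 [363. 267.] [329. 173.]
g [0.5158 0.2077 0.1913] 0.01 [211. 281.] [452. 309.]
b [ 0.5888 -0.0803  0.2047] 0.16 [323. 249.] [336. 211.]
b [0.5956 0.3442 0.0635] 1.09 [174. 252.] [451. 413.]
```

View pics/s4.png

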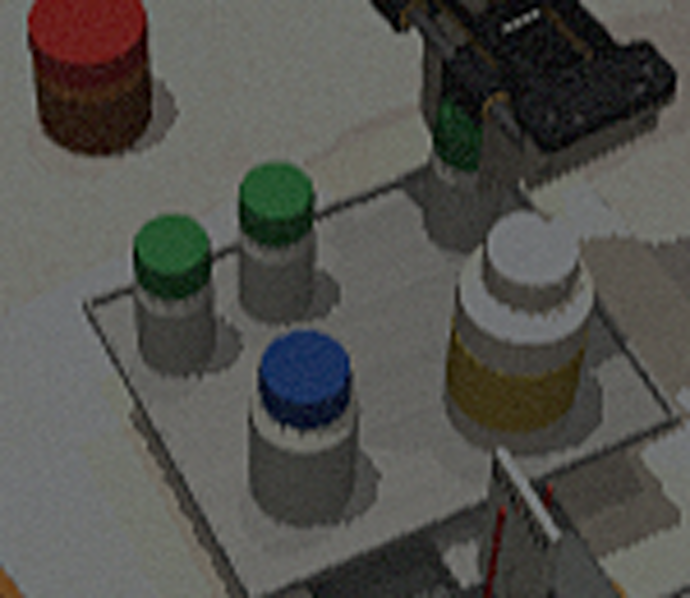

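The crop shows the blue bottle, two greens and the sample standing upright, and the carried green touching the tray at about (460,190). I'll release it now.

Emit:
jog_arm(motion=[[[0,0,0],[0,0,0],0.58],[[0,0,0],[0,0,0],0.5],[[0,0,0],[0,0,0],0.4],[[0,0,0],[0,0,0],0.3],[[0,0,0],[0,0,0],0.3],[[0,0,-8],[0,0,0],0.3],[[0,0,-20],[0,0,0],0.3],[[0,0,-30],[0,0,0],0.3],[[0,0,-40],[0,0,0],0.3],[[0,0,-40],[0,0,0],0.3]])

```text
t: 19.03
ee_pos: [0.4361, -0.1702, 0.3045]
tool_rot: [3.141, -0.001, -3.142]
force: [1.1, 0.2, 0.2]
finger_gap: 0.0651
finger_force: 0.0
```

Emit:
jog_arm(motion=[[[0,0,-40],[0,0,0],0.3],[[0,-30,0],[0,0,0],0.3],[[0,-35,0],[0,0,0],0.3],[[0,-35,0],[0,0,0],0.3],[[0,-35,0],[0,0,0],0.3],[[0,-35,0],[0,0,0],0.3],[[0,0,0],[0,0,0],0.3],[[0,0,0],[0,0,0],0.3],[[0,0,0],[0,0,0],0.3],[[0,0,0],[0,0,0],0.3]])

```text
t: 19.87
ee_pos: [0.4371, -0.339, 0.3428]
tool_rot: [3.141, 0.0, -3.14]
force: [-0.3, 1.1, 0.2]
finger_gap: 0.0653
finger_force: 0.0
```

Emit:
jog_arm(motion=[[[0,0,0],[0,0,0],0.3],[[0,0,0],[0,0,0],0.3],[[0,0,0],[0,0,0],0.3],[[0,0,0],[0,0,0],0.3],[[0,0,0],[0,0,0],0.3],[[0,0,0],[0,0,0],0.3],[[0,0,0],[0,0,0],0.3],[[0,0,0],[0,0,0],0.3],[[0,0,0],[0,0,0],0.3],[[0,0,0],[0,0,0],0.3]])

```text
t: 20.7
ee_pos: [0.437, -0.3403, 0.3426]
tool_rot: [-3.142, 0.0, -3.141]
force: [-0.5, -0.1, 0.1]
finger_gap: 0.0652
finger_force: 0.0
```

Run:
```python
from h import *
print(r.state()["ee_pos"],r.state()["t"])
for i in range(2):
    cs,o=caps()
    for x in o:print(*x)
im=cs[1]["img"]
cv2.imwrite("pics/s5.png",cv2.resize(im[140:380,270:520],(625,600),interpolation=cv2.INTER_CUBIC))
cv2.imwrite("pics/d5.png",cv2.convertScaleAbs(cv2.resize(im[220:300,340:430],(675,600),interpolation=cv2.INTER_CUBIC),alpha=1.8))
```

```text
[ 0.43699102 -0.34034138  0.34262776] 20.7
g [ 0.5994 -0.1782  0.1948] 0.27 [362. 244.] [307. 184.]
g [ 0.542  -0.1799  0.1935] 0.27 [363. 267.] [329. 172.]
g [0.5161 0.2077 0.1905] 0.0 [211. 281.] [452. 309.]
g [ 0.4384 -0.1685  0.1927] 0.06 [360. 308.] [372. 157.]
b [ 0.5889 -0.0802  0.2054] 0.19 [323. 249.] [336. 211.]
b [0.5956 0.3442 0.0629] 1.13 [174. 252.] [451. 413.]
g [ 0.5994 -0.1791  0.1923] 0.26 [362. 244.] [307. 184.]
g [ 0.5417 -0.1801  0.1936] 0.32 [363. 267.] [329. 172.]
g [0.5161 0.2078 0.1902] 0.0 [211. 281.] [452. 309.]
g [ 0.4387 -0.1686  0.1931] 0.13 [360. 308.] [372. 157.]
b [ 0.5886 -0.0806  0.205 ] 0.26 [323. 249.] [336. 211.]
b [0.5959 0.3443 0.065 ] 1.15 [174. 252.] [451. 413.]
```

View pics/s5.png

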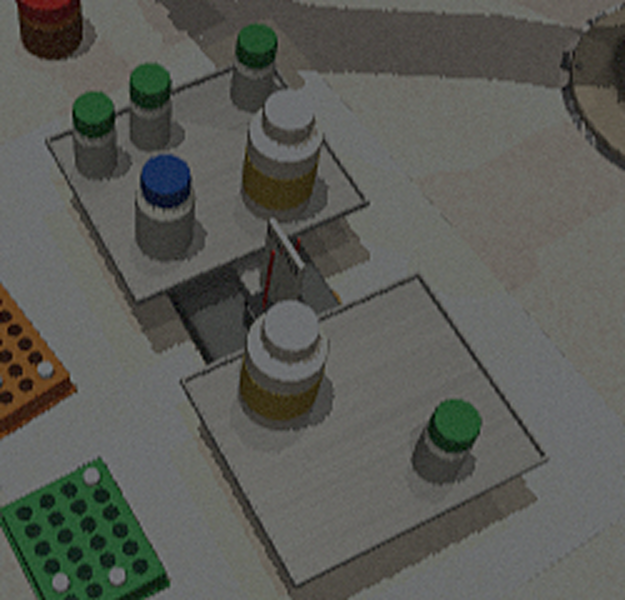

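View pics/d5.png

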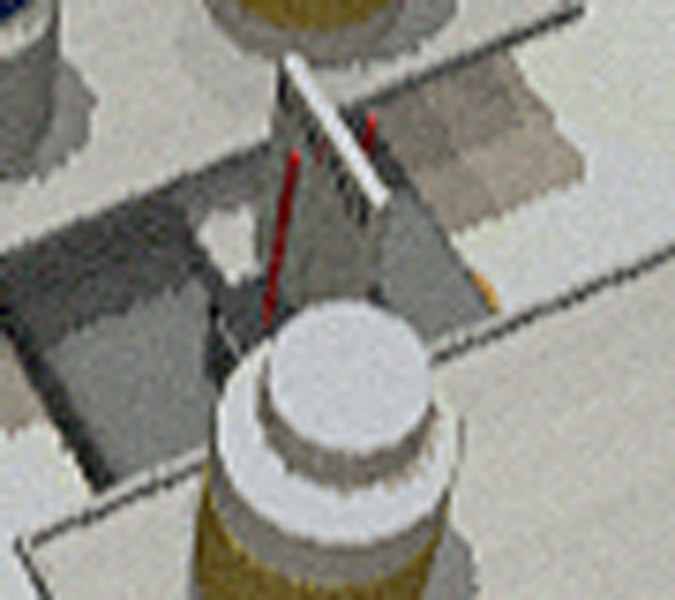

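The crops show all four greens and the blue bottle upright on the trays, and the pointer near centre. Since the start, the left tray rose 8.9 mm and the right sank 11 mm, against 9.4 mm each for exact level. The beam is level within measurement error, and the arm is clear, so I'm handing in.

```bash
python3 -c "
from plant import r
print(r.finish_job())"
```

```text
the job is handed in; nothing more can be done
None
```

The job is handed in: the blue bottle stands on the right tray, one green bottle went from left to right, and the trays look level within camera error (about 0.01 rad), with everything upright and the arm clear after about 21 s.

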